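# Put the bench items back on their own pads

## Robot

A 6-joint arm with a two-finger parallel gripper is mounted at the origin on a cart in front of the work surface, level with it; the furniture and walls round the work are solid. World frame = base frame: x ahead of the robot, y to its left, z up, the work surface at z = 0. Lengths are in m, angles in rad, forces in N, time in s.
With the tool pointing down it reaches from about 0.35 to 0.925 m from the base axis. Payload 6.4 kg.
Tool frame: the origin (TCP) lies at the centre of the arm's flange, where the gripper is bolted on; the fingertips stand 199 mm ahead of it and the grasp point (between the pads) lies 180 mm ahead of it; z points along the fingers, y is the line along which they close (so a half turn about z gives the same grasp; the last joint's range is limited). The gripper opens to 94 mm and grips with 3 to 60 N. Pads are 16 mm wide; open, the fingers measure 119 mm over their backs; the gripper's body (75 mm by 177 mm) begins 78 mm behind the grasp point.
Start: joints at [-1.425, 0.245, 1.558, -0, 1.339, -0.174], TCP at [0.204, -0.617, 0.405] pointing down, gripper open.
Joint ranges: [-3.13, 3.13], [-1.02, 2.26], [0.13, 2.54], [-0.95, 4.09], [0.21, 2.88], [-2.74, 2.74]. Speed limits (rad/s): [2.57, 2.57, 3.14, 3.14, 3.14, 3.14].

## Interface

Orientations are given as a rotation vector (axis times angle).
In Python, from station import arm gives the robot as it stands. The module is installed in compiled form; this text tells all that it offers.
- The arm moves only by the shell command python3 -m jog 'ROWS' [FORCE]. ROWS is JSON, a list of rows, each a list of 3 entries, a list of its own where there are three numbers: the finger opening in m, from 0 to 0.094, then the shift along the tool's x, y, z in m, then the turn about the tool's z in degrees. A call has 1 to 12 rows; each row is the pose to reach, as a shift and turn from the pose commanded when the call began, along the tool's axes at that moment; what a row does not reach only later rows make up. A row lasts 1/10 s, in which the tool goes at most 50 mm and 8.59 degrees, less where a joint would pass 70% of its speed; a pose out of reach is approached as far as the arm can. A call with a gripper value outside its range is refused whole. The fingers move at their own pace and stop on an object; FORCE is the grip in N (left out, the last holds). Time passes only in rows, so rows that repeat a pose let the fingers close. It gives the time, the measured TCP pose, the force, the opening and the grip force at its end, in the units of the state.
- arm.observe(): the state, without advancing time (a new reading comes with each control period).
- arm.read_camera(name): name is "side" or "top" or "wrist"; returns (picture, depth): 480x640x3 uint8, blue, green, red; 480x640 float32, m along the optical axis (not along the pixel's ray), 0 where there is no reading.
- arm.camera_params(name): a dict with "camera_matrix" (3x3 intrinsics, pixels), "dist" ([k1, k2, p1, p2, k3] as OpenCV has them; the pictures are not rectified), "R" (3x3) and "t" (3): a world point X has camera coordinates R X + t; the wrist camera has in their place "hand_eye" (4x4, takes a point from camera to tool coordinates, whose origin is the TCP and whose axes are the flange's). Camera axes: x right, y down, z forward; pixel columns grow to the right and rows downward; lengths in m; the calibration is good to about 2 mm. A picture is of the moment at which its call begins: read the wrist's pose just before it. camera_params takes no time and is no camera call.
- arm.sign_off(): hands the job in; it is judged then, once.
The state is a dict: "t": time; "joint_pos": joint angles; "joint_vel": joint speeds; "joint_efforts": joint torques, N m; "ee_pos": TCP position; "eef_rot": TCP orientation; "wrist_force": force on the tool from outside, world axes, zero at the start; "moment": the same for the moment, N m; "finger_gap": finger opening in m; "gripper_force": force on a finger pad.
Only numpy, scipy, OpenCV 4.12 (cv2) and the standard library are available. Lean on these libraries where they do the work, as an engineer would, in place of code of your own. Each camera call takes 0.05 s, during which the arm holds its last target. There are 200 camera calls.

## Task

The four things on the bench pads have ended up on each other's places. Put each one back on the middle of its own pad: the bottle upright on the round pad, the tape measure standing on its edge on the square pad, the bolt standing on its head on the six-sided pad, and the torch lying lengthwise along the long pad. The three-sided pad is free for putting a thing down on the way and must be empty again at the end; do not disturb the roll of tape.

Things in the scene. Friction and masses are not known exactly. Their poses are not given: they have to be found in the camera images.
- bottle: small white and blue bottle of thread lock, standing: round body 37 mm across up to 54 mm height, blue cap 19 mm across, 78 mm high in all, 60 g. Origin: centre of its underside; z up along the bottle. Grasp the body, for instance at 35 mm height.
- tape_measure: yellow pocket tape measure standing on its narrow edge: 34 mm thick along its x (-16 to +18), about 70 mm long along its y (-33 to +36), 62 mm high, 250 g; its underside is slightly rounded and may rock a little when let go. Origin: on its underside at the middle; z up. Grasp across the 34 mm, for instance at 35 mm height.
- bolt: steel bolt standing upside down on its hexagonal head: head 24 mm across flats and 10 mm high, threaded shank of 16 mm diameter above it, 60 mm high in all, 90 g. Origin: centre of the underside of the head; z up along the shank. Grasp the shank, for instance at 38 mm height.
- torch: small black torch lying flat on one of the pads (not the one at the back wall): 115 mm long along its y, up to 36 mm wide along its x and 36 mm high, 160 g. Origin: on its underside at mid length; z up. Grasp across x at the middle, about 24 mm above its underside.
- round_pad: round pad, 110 mm diameter (home of the bottle). Fixed to the bench, 6 mm thick, white top with a dark steel edge. Origin: centre of its underside, z up, the top is at z = 6 mm.
- square_pad: square pad, 106 x 106 mm (home of the tape measure). Fixed to the bench, 6 mm thick, white top with a dark steel edge. Origin: centre of its underside, z up, the top is at z = 6 mm.
- six_sided_pad: regular hexagonal pad, 124 mm over the corners, 107 mm across flats (home of the bolt). Fixed to the bench, 6 mm thick, white top with a dark steel edge. Origin: centre of its underside, z up, the top is at z = 6 mm.
- long_pad: oblong pad, 60 mm along its x and 136 mm along its y (home of the torch). Fixed to the bench, 6 mm thick, white top with a dark steel edge. Origin: centre of its underside, z up, the top is at z = 6 mm.
- three_sided_pad: triangular pad with equal sides of 128 mm, empty at the start: the free spot for putting a thing down on the way. Fixed to the bench, 6 mm thick, white top with a dark steel edge. Origin: centre of its underside, z up, the top is at z = 6 mm.
- tape_roll: bystander: roll of black electrical tape lying flat near the bench corner, 69 mm diameter, 18 mm high. Origin: centre of its underside. To be left alone.

How it is judged:
At the end, for the whole second after the job is handed in: Each thing rests, released and still, on its own pad (bottle round, tape measure square, bolt six-sided, torch long): origin within 15 mm of the pad centre seen from above, resting on the pad top; bottle, tape measure, bolt upright within 0.2 rad; torch lying, within 0.25 rad of the pad's long axis (horizontal distance between bottle and round_pad below 0.015 m and z of bottle in the frame of round_pad between 0.002 and 0.011 m and linear speed of each of bottle, tape_measure, bolt, torch below 0.02 m/s and angular speed of each of bottle, tape_measure, bolt, torch below 0.6 rad/s and angle between each of bottle, tape_measure, bolt's own z axis and vertical below 0.2 rad and horizontal distance between tape_measure and square_pad below 0.015 m and z of tape_measure in the frame of square_pad between 0.002 and 0.011 m and horizontal distance between bolt and six_sided_pad below 0.015 m and z of bolt in the frame of six_sided_pad between 0.002 and 0.011 m and horizontal distance between torch and long_pad below 0.015 m and z of torch in the frame of long_pad between 0.002 and 0.03 m and angle between torch's own y axis and vertical between 1.37 and 1.77 rad and angle between the y axis of torch and the y axis of long_pad, either way round below 0.25 rad); the robot touches nothing.
It fails at once if the roll of tape is moved more than 20 mm (distance of tape_roll from where it was at the start of the episode above 0.02 m).
It also fails if it takes over 141 s, if anything falls off the work surface, if the arm or the gripper's body presses on something with over 40 N, if the wrist force passes 120 N, or if a joint passes its speed limit or range.

## Working session

There is one attempt and no reset: what is moved stays moved. The work goes in short steps, Python scripts to look and compute and a shell command to move; the robot and the scene stay as the last step left them, time stands still between calls to the robot, and variables do not carry over. Pictures are saved under pics/ and viewed, at most 14 in all, crops included, and the job is handed in when it is done.

```bash
mkdir -p pics
python3 - <<'E'
from station import arm
import cv2,numpy as np
s=arm.observe();print(s)
for n in("side","top","wrist"):
    im,d=arm.read_camera(n);cv2.imwrite(f"pics/{n}0.png",im);np.save(f"{n}0.npy",d)
    p=arm.camera_params(n);print(n,{k:np.round(v,3).tolist() for k,v in p.items()})
E
```

```text
{'t': 0.0, 'joint_pos': array([-1.42511497e+00,  2.45775784e-01,  1.55899092e+00,  2.90407205e-05,
        1.33867734e+00, -1.74112289e-01]), 'joint_vel': array([-0.00127613,  0.00190128,  0.00123086,  0.00080195, -0.00030975,
        0.00183249]), 'joint_efforts': array([ 1.30566947e-03, -4.15831769e+01, -3.14600658e+01,  6.85502286e-02,
        3.30647605e-02, -1.29327404e-04]), 'ee_pos': array([ 0.20430826, -0.61682083,  0.40358192]), 'eef_rot': array([-3.09969209e+00, -4.99887836e-01, -8.56682708e-05]), 'wrist_force': array([ 0.41599292,  1.00083022, -0.95619642]), 'moment': array([-0.04100096, -0.00047366,  0.0168258 ]), 'gripper_force': 0.0, 'finger_gap': 0.09401000184034096}
side {'camera_matrix': [[528.599, 0.0, 311.908], [0.0, 528.599, 239.704], [0.0, 0.0, 1.0]], 'dist': [-0.045, 0.0, 0.0, 0.0, 0.0], 'R': [[-0.873, -0.487, 0.006], [-0.265, 0.465, -0.845], [0.409, -0.739, -0.535]], 't': [0.529, 0.21, 1.031]}
top {'camera_matrix': [[601.419, 0.0, 326.178], [0.0, 601.419, 235.373], [0.0, 0.0, 1.0]], 'dist': [-0.204, 0.0, 0.0, 0.0, 0.0], 'R': [[-0.004, -1.0, 0.002], [-0.993, 0.004, -0.115], [0.115, -0.002, -0.993]], 't': [0.02, 0.599, 1.7]}
wrist {'camera_matrix': [[344.342, 0.0, 313.977], [0.0, 344.342, 238.827], [0.0, 0.0, 1.0]], 'dist': [-0.046, 0.0, 0.0, 0.0, 0.0], 'hand_eye': [[0.0, -0.965, -0.261, 0.076], [1.0, 0.0, 0.0, -0.001], [0.0, -0.261, 0.965, 0.02], [0.0, 0.0, 0.0, 1.0]]}
```

View pics/top0.png

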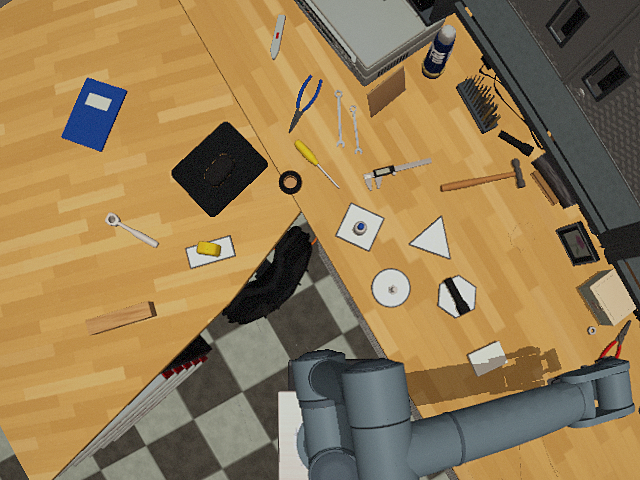

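View pics/side0.png

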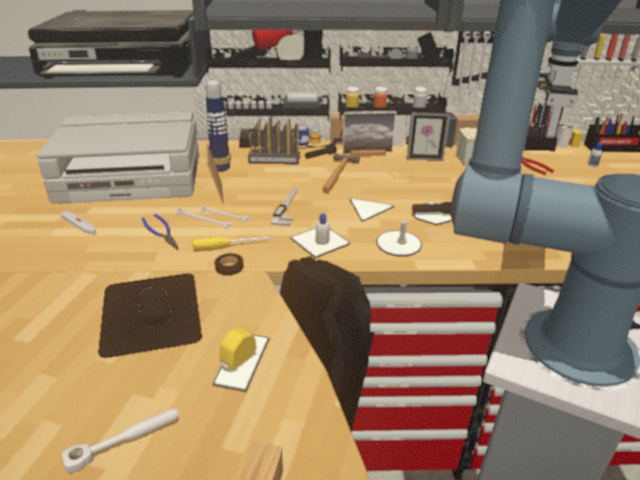

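The top view shows the bottle on the square pad (360,227), the bolt on the round pad (391,288), the torch on the hexagon (457,296) and the tape measure on the long pad (211,250). The triangle (433,238) is free, and the roll is at (290,182). The side view confirms this.

```bash
cat > h.py <<'E'
from station import arm
import cv2,numpy as np,sys
from scipy.spatial.transform import Rotation as Ro
def pose():
    s=arm.observe();return s["ee_pos"],Ro.from_rotvec(s["eef_rot"]).as_matrix()
def ext(n):
    "camera->world R,t"
    p=arm.camera_params(n)
    if n=="wrist":
        x,R=pose();H=np.array(p["hand_eye"]);return p,R@H[:3,:3],R@H[:3,3]+x
    R=np.array(p["R"]);return p,R.T,-R.T@np.array(p["t"])
def rays(p,px): 
    q=cv2.undistortPoints(np.float64(px).reshape(-1,1,2),np.array(p["camera_matrix"]),np.array(p["dist"])).reshape(-1,2)
    return np.c_[q,np.ones(len(q))]
def onplane(p,R,t,px,z):
    d=rays(p,px)@R.T;return (t+d*((z-t[2])/d[:,2])[:,None])
def cloud(p,R,t,dep):
    v,u=np.mgrid[:480,:640];px=np.c_[u.ravel(),v.ravel()]
    X=(rays(p,px)*dep.reshape(-1,1))@R.T+t
    X[dep.ravel()==0]=np.nan;return X.reshape(480,640,3)
def rect(xy):
    "minAreaRect in mm: centre, size, angle (deg, world) of long side"
    (c,s,_)=r=cv2.minAreaRect(np.float32(xy*1000));b=cv2.boxPoints(r)
    e=[b[1]-b[0],b[2]-b[1]];l=max(e,key=np.linalg.norm)
    return np.round(c,1),np.round(s,1),round(float(np.degrees(np.arctan2(l[1],l[0])))%180,1)
def delta(x,y,yawdeg=None,z=None):
    "shift in tool axes for the grasp point to reach x,y (z=height of grasp point); yaw= world direction of closing line"
    e,R=pose();g=e+R[:,2]*.18
    d=np.array([x-g[0],y-g[1],0 if z is None else z-g[2]]);o=[np.round(R.T@d*1000,1)]
    if yawdeg is not None:
        cur=np.degrees(np.arctan2(R[1,1],R[0,1]));t=(cur-yawdeg+90)%180-90  # tool z down: + turn lowers yaw
        o.append(("turn",round(t,1)))
    return o
E
python3 - <<'E'
from h import *
im=cv2.imread("pics/top0.png");dep=np.load("top0.npy");p,R,t=ext("top");X=cloud(p,R,t,dep)
hsv=cv2.cvtColor(im,cv2.COLOR_BGR2HSV)
m=((hsv[...,1]<40)&(hsv[...,2]>140)).astype(np.uint8)
for n,(u,v) in dict(square=(360,227),round=(391,288),hexa=(457,296),long=(211,250),tri=(433,238)).items():
    w=np.zeros_like(m);cv2.circle(w,(u,v),32,1,-1);w&=m
    pts=cv2.findNonZero(w);hull=cv2.convexHull(pts).reshape(-1,2)
    W=onplane(p,R,t,hull,.006)[:,:2]
    M=cv2.moments(np.float32(W*1000));print(n,"centroid",round(M["m10"]/M["m00"],1),round(M["m01"]/M["m00"],1),"area",M["m00"],rect(W))
    if n=="tri":print(cv2.minEnclosingTriangle(np.float32(W*1000).reshape(-1,1,2))[1].reshape(-1,2))
    B=X[v-35:v+35,u-35:u+35].reshape(-1,3)
    print("  padz",np.nanmedian(X[v-32:v+32,u-32:u+32,2][w[v-32:v+32,u-32:u+32]>0]))
    h=B[B[:,2]>.018]
    if len(h)>5: print("  obj",len(h),"max",h[:,2].max(),rect(h[:,:2]),h.mean(0), "top",h[h[:,2]>h[:,2].max()-.012].mean(0))
x,Rt=pose();print(x,Rt.round(3), "grasp",x+Rt[:,2]*.18)
E
```

```text
square centroid 628.0 -80.8 area 10688.883658845385 (array([627.9, -80.5]), array([104.7, 103.3]), 64.7)
  padz 0.0060339629036523235
  obj 148 max 0.09136807735899999 (array([619.9, -80.7]), array([35.9, 36.1]), 129.2) [ 0.61748367 -0.07907576  0.05998668] top [ 0.61963241 -0.08006856  0.08464156]
round centroid 448.4 -170.0 area 8847.319006320322 (array([ 447.1, -171. ]), array([105.5, 105. ]), 89.4)
  padz 0.006196011020259684
  obj 37 max 0.07170267365912886 (array([ 456.5, -188. ]), array([19. , 65.4]), 127.8) [ 0.44297422 -0.17180805  0.05134651] top [ 0.44249531 -0.17294339  0.06579526]
hexa centroid 421.5 -365.2 area 9505.495379995555 (array([ 421.8, -364.8]), array([106.1, 118. ]), 173.8)
  padz 0.006138036221389753
  obj 384 max 0.049459276582935585 (array([ 430. , -370.5]), array([117.1,  70.1]), 32.1) [ 0.41834584 -0.35971535  0.0317908 ] top [ 0.3957051  -0.37172637  0.04094721]
long centroid 555.5 360.5 area 7615.332043003757 (array([555.8, 360.5]), array([ 58.1, 132.9]), 105.8)
  padz 0.006213903083275074
  obj 303 max 0.07664785575446098 (array([558.5, 362.4]), array([ 57.5, 115.1]), 113.7) [0.55910754 0.35583632 0.05643777] top [0.56084072 0.35899049 0.06812638]
tri centroid 589.5 -298.5 area 6607.5328491758555 (array([ 585.6, -282.8]), array([118.5, 103.7]), 10.3)
[[ 534.97375 -344.68332]
 [ 576.9399  -227.60486]
 [ 656.67487 -322.60333]]
  padz 0.0058669695510298325
[ 0.20433112 -0.61687555  0.40385095] [[ 0.949  0.314 -0.   ]
 [ 0.314 -0.949  0.001]
 [ 0.    -0.001 -1.   ]] grasp [ 0.20429424 -0.61662179  0.22385113]
```

```bash
python3 -m jog '[[0.094,[0.563,-0.379,0],0],[0.094,[0.563,-0.379,0],0],[0.094,[0.563,-0.379,0],0],[0.094,[0.563,-0.379,0],0],[0.094,[0.563,-0.379,0],0],[0.094,[0.563,-0.379,0],0],[0.094,[0.563,-0.379,0],0],[0.094,[0.563,-0.379,0],0],[0.094,[0.563,-0.379,0],0],[0.094,[0.563,-0.379,0],0],[0.094,[0.563,-0.379,0],0],[0.094,[0.563,-0.379,0],0]]'; python3 -c "
from h import *
print(delta(.62,-.08,None,.045))
im,d=arm.read_camera('wrist');cv2.imwrite('pics/w1.png',im);p,R,t=ext('wrist');X=cloud(p,R,t,d).reshape(-1,3)
B=X[(X[:,2]>.02)&(X[:,2]<.1)&(np.hypot(X[:,0]-.62,X[:,1]+.08)<.06)];print(len(B));T=B[B[:,2]>.075];print(B[:,2].max(),T.mean(0),rect(T[:,:2]))"
```

```text
t: 1.35
ee_pos: [0.5724, -0.1405, 0.4045]
eef_rot: [3.101, 0.5, -0.0]
wrist_force: [0.6, -0.8, 0.9]
finger_gap: 0.0937
gripper_force: 0.0
[array([ 64.3, -42.5, 179.5])]
1284
0.08698550937013838 [ 0.62540627 -0.07328904  0.08293141] (array([625.2, -72.8]), array([17.8, 18.8]), 109.0)
```

```bash
python3 -m jog '[[0.094,[0.064,-0.043,0],0],[0.094,[0.064,-0.043,0],0],[0.094,[0.064,-0.043,0.04],0],[0.094,[0.064,-0.043,0.04],0],[0.094,[0.064,-0.043,0.04],0],[0.094,[0.064,-0.043,0.04],0]]'
cat > obj.py <<'E'
from h import *
# obj.py x y r zlo zhi : wrist look at a thing; prints rect of points between zlo,zhi and white pad hull
x,y,r,a,b=map(float,sys.argv[1:6])
p,R,t=ext("wrist");im,d=arm.read_camera("wrist")
if len(sys.argv)>6: cv2.imwrite(sys.argv[6],im)
X=cloud(p,R,t,d);Q=X.reshape(-1,3);near=np.hypot(Q[:,0]-x,Q[:,1]-y)<r
B=Q[near&(Q[:,2]>a)&(Q[:,2]<b)]
if len(B)>5: print("obj",len(B),"zmax",B[:,2].max().round(4),"mean",B.mean(0).round(4),rect(B[:,:2]))
h=cv2.cvtColor(im,cv2.COLOR_BGR2HSV).reshape(-1,3)
W=Q[near&(h[:,1]<40)&(h[:,2]>140)&(abs(Q[:,2]-.006)<.006)]
if len(W)>50: print("pad",len(W),rect(W[:,:2]))
E
python3 obj.py .62 -.08 .085 .075 .1; python3 -c "
from h import *
print(delta(.62,-.08,None,.043))"
```

```text
t: 2.0
ee_pos: [0.6189, -0.0822, 0.3662]
eef_rot: [3.101, 0.499, 0.003]
wrist_force: [-0.5, 0.1, 0.3]
finger_gap: 0.0937
gripper_force: 0.0
obj 451 zmax 0.0857 mean [ 0.6236 -0.0777  0.0823] (array([622.7, -78.2]), array([19. , 18.3]), 58.2)
pad 2540 (array([629.7, -79.8]), array([103.7, 103.4]), 64.5)
[array([  1. ,  -2.4, 143.6])]
```

```bash
python3 -m jog '[[0.07,[0.003,-0.003,0.05],0],[0.06,[0.003,-0.003,0.1],0],[0.06,[0.003,-0.003,0.125],0],[0.06,[0.003,-0.003,0.142],0],[0.06,[0.003,-0.003,0.142],0],[0.02,[0.003,-0.003,0.142],0],[0.02,[0.003,-0.003,0.142],0],[0.02,[0.003,-0.003,0.142],0],[0.02,[0.003,-0.003,0.142],0],[0.02,[0.003,-0.003,0.142],0]]' 15;  python3 -c "
from h import *
print(delta(.5895,-.2983,None,.16))"
```

```text
t: 3.05
ee_pos: [0.6215, -0.0781, 0.2246]
eef_rot: [3.1, 0.5, 0.004]
wrist_force: [0.5, -0.4, 5.7]
finger_gap: 0.0363
gripper_force: 15.0
[array([ -99.8,  198.9, -115.3])]
```

```bash
python3 -m jog '[[0.02,[0,0,-0.03],0],[0.02,[0,0,-0.06],0],[0.02,[-0.025,0.05,-0.06],0],[0.02,[-0.042,0.083,-0.06],0],[0.02,[-0.06,0.12,-0.06],0],[0.02,[-0.08,0.16,-0.06],0],[0.02,[-0.1,0.199,-0.06],0],[0.02,[-0.1,0.199,-0.06],0],[0.02,[-0.1,0.199,-0.06],0],[0.02,[-0.1,0.199,-0.04],0]]';  python3 -c "
from h import *
print(pose()[0],delta(.5895,-.2983,None,.0455))"
```

```text
t: 4.05
ee_pos: [0.5894, -0.2978, 0.2653]
eef_rot: [3.098, 0.501, 0.006]
wrist_force: [1.2, 0.1, -0.2]
finger_gap: 0.0362
gripper_force: 15.0
[ 0.58937254 -0.29781548  0.26526843] [array([-0.8, -0.4, 39.8])]
```

```bash
python3 -m jog '[[0.02,[0,0,0.02],0],[0.02,[0,0,0.034],0],[0.02,[0,0,0.039],0],[0.02,[0,0,0.039],0],[0.02,[0,0,0.039],0],[0.06,[0,0,0.039],0],[0.06,[0,0,0.039],0],[0.06,[0,0,0.039],0],[0.06,[0,0,0.0],0],[0.09,[0,0,-0.05],0],[0.094,[0,0,-0.1],0],[0.094,[0,0,-0.12],0]]';  python3 -c "
from h import *
print(pose()[0],delta(.56,.36,110,.2))"; python3 obj.py .5895 -.298 .07 .075 .1
```

```text
t: 5.25
ee_pos: [0.589, -0.2987, 0.3893]
eef_rot: [3.095, 0.499, 0.01]
wrist_force: [0.6, -0.4, -0.3]
finger_gap: 0.0805
gripper_force: 0.0
[ 0.58900023 -0.29871462  0.38927769] [array([ 178.5, -635.9,    5.3]), ('turn', np.float64(-1.7))]
obj 379 zmax 0.086 mean [ 0.5897 -0.2954  0.0823] (array([ 588.8, -295.7]), array([18.8, 17.5]), 17.9)
pad 1098 (array([ 593.8, -311.1]), array([119.8,  43.4]), 10.2)
```

```bash
python3 -m jog '[[0.094,[0.178,-0.636,0],0],[0.094,[0.178,-0.636,0],0],[0.094,[0.178,-0.636,0],0],[0.094,[0.178,-0.636,0],0],[0.094,[0.178,-0.636,0],0]]';  python3 -c "
from h import *
print(pose()[0],arm.observe()['joint_pos'],delta(.56,.36,110,.2))
p,R,t=ext('top');X=cloud(p,R,t,np.load('top0.npy'));C=X[225:330,222:315].reshape(-1,3);print(np.nanmax(C,0));print(C[np.nanargmax(C[:,2])])"
```

```text
t: 5.8
ee_pos: [0.5758, -0.0466, 0.3813]
eef_rot: [-3.101, -0.499, 0.002]
wrist_force: [0.4, -0.3, 0.4]
finger_gap: 0.0937
gripper_force: 0.0
[ 0.57580504 -0.04657886  0.38127371] [-2.76887827e-01  1.00015792e-01  1.76650514e+00 -9.29168996e-06
  1.27664052e+00  9.74728067e-01] [array([ 112.8, -390.8,    1.5]), ('turn', np.float64(-1.7))]
[0.75620732 0.47937729 0.10407118]
[0.44308521 0.20845432 0.10407118]
```

```bash
python3 -m jog '[[0.094,[0.113,-0.391,0],-90],[0.094,[0.113,-0.391,0],-90],[0.094,[0.113,-0.391,0],-90],[0.094,[0.113,-0.391,0],-90],[0.094,[0.113,-0.391,0],-90],[0.094,[0.113,-0.391,0],-90],[0.094,[0.113,-0.391,0],-90],[0.094,[0.113,-0.391,0],-90],[0.094,[0.113,-0.391,0],-90],[0.094,[0.113,-0.391,0],-90],[0.094,[0.113,-0.391,0],-90],[0.094,[0.113,-0.391,0],-90]]';  python3 -c "
from h import *
print(pose()[0],arm.observe()['joint_pos'],delta(.56,.36,16,.2))
"; python3 obj.py .56 .36 .09 .045 .1 pics/w2.png
```

```text
t: 7.0
ee_pos: [0.5607, 0.3584, 0.381]
eef_rot: [-1.839, -2.546, 0.003]
wrist_force: [-0.4, -0.4, -0.9]
finger_gap: 0.0938
gripper_force: 0.0
[0.56067836 0.35835503 0.38098108] [ 3.98681053e-01  3.00614907e-01  1.53479561e+00 -8.34200557e-05
  1.30832500e+00  7.88883827e-02] [array([1.8, 0.3, 1. ]), ('turn', np.float64(2.3))]
obj 2435 zmax 0.071 mean [0.5629 0.3657 0.0616] (array([563.3, 362.1]), array([61.9, 34.5]), 80.9)
pad 1265 (array([557.6, 360.3]), array([ 58.8, 132.3]), 105.6)
```

View pics/w2.png

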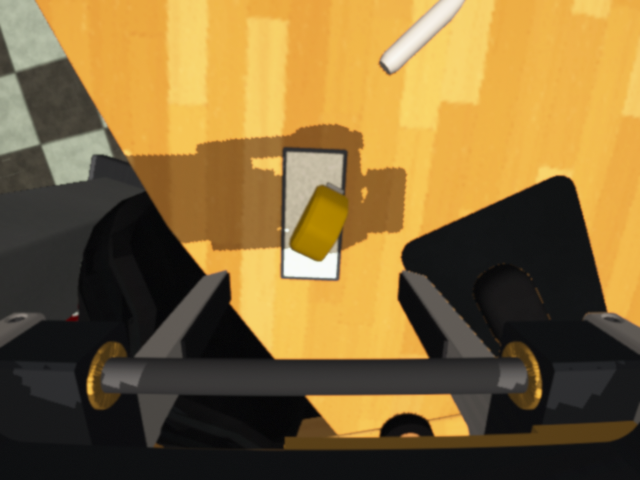

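The wrist view shows the tape measure standing on the long pad near (320,222), turned about 25° from the pad axis. I'll turn the gripper to match and descend.

```bash
python3 -c "
from h import *
print(delta(.562,.361,-9.1,.043))"
python3 -m jog '[[0.094,[0.003,0,0],27],[0.094,[0.003,0,0],27],[0.09,[0.003,0,0.02],27],[0.08,[0.003,0,0.04],27],[0.07,[0.003,0,0.06],27],[0.07,[0.003,0,0.08],27]]';  python3 -c "
from h import *
print(delta(.562,.361,-9.1,.043))"; python3 obj.py .56 .36 .09 .045 .1
```

```text
[array([  2.3,   2.7, 158.2]), ('turn', np.float64(27.3))]
t: 7.65
ee_pos: [0.5599, 0.3608, 0.3013]
eef_rot: [-2.385, -2.044, 0.001]
wrist_force: [-0.3, -0.3, 0.1]
finger_gap: 0.0714
gripper_force: 0.0
[array([ 0.6,  2.2, 78.3]), ('turn', np.float64(0.3))]
obj 4067 zmax 0.0701 mean [0.5646 0.3677 0.0619] (array([564.5, 364.1]), array([57. , 34.9]), 80.9)
pad 1608 (array([566.5, 327.8]), array([58., 65.]), 106.0)
```

```bash
python3 -m jog '[[0.07,[0.001,0.003,0.045],0],[0.07,[0.001,0.003,0.065],0],[0.07,[0.001,0.003,0.078],0],[0.07,[0.001,0.003,0.078],0],[0.02,[0.001,0.003,0.078],0],[0.02,[0.001,0.003,0.078],0],[0.02,[0.001,0.003,0.078],0],[0.02,[0.001,0.003,0.078],0],[0.02,[0.001,0.003,0.078],0],[0.02,[0.001,0.003,0.07],0],[0.02,[0.001,0.003,0.03],0],[0.02,[0.001,0.003,-0.02],0]]' 30;  python3 -c "
from h import *
print(pose()[0])
print(delta(.629,-.0805,None,.2))"; python3 obj.py .56 .36 .09 .09 .2
```

```text
t: 8.9
ee_pos: [0.5619, 0.3611, 0.3204]
eef_rot: [-2.382, -2.045, 0.011]
wrist_force: [0.2, 0.2, -2.5]
finger_gap: 0.0338
gripper_force: 29.9
[0.5619449  0.36113525 0.32041117]
[array([-426. ,  133.7,  -58.7])]
obj 14780 zmax 0.2 mean [0.5627 0.3723 0.1578] (array([563.2, 368.1]), array([54.3, 67.1]), 102.8)
pad 118 (array([573.1, 374.1]), array([ 20.4, 120.4]), 117.6)
```

```bash
python3 -m jog '[[0.02,[0,0,-0.04],0],[0.02,[-0.04,0.013,-0.059],0],[0.02,[-0.426,0.134,-0.059],0],[0.02,[-0.426,0.134,-0.059],0],[0.02,[-0.426,0.134,-0.059],0],[0.02,[-0.426,0.134,-0.059],0],[0.02,[-0.426,0.134,-0.059],0],[0.02,[-0.426,0.134,-0.059],0],[0.02,[-0.426,0.134,-0.059],0],[0.02,[-0.426,0.134,-0.059],0],[0.02,[-0.426,0.134,-0.059],0],[0.02,[-0.426,0.134,-0.059],0]]';  python3 -c "
from h import *
print(delta(.629,-.0805,None,.045))"
```

```text
t: 10.15
ee_pos: [0.6312, -0.0809, 0.3814]
eef_rot: [-2.385, -2.044, 0.0]
wrist_force: [-0.2, 1.1, -2.5]
finger_gap: 0.034
gripper_force: 29.9
[array([ -0. ,  -2. , 156.4])]
```

```bash
python3 -m jog '[[0.02,[0,-0.001,0.05],0],[0.02,[0,-0.001,0.1],0],[0.02,[0,-0.001,0.13],0],[0.02,[0,-0.001,0.147],0],[0.02,[0,-0.001,0.152],0],[0.02,[0,-0.001,0.155],0],[0.02,[0,-0.001,0.157],0],[0.02,[0,-0.001,0.157],0],[0.02,[0,-0.001,0.157],0]]'
```

```text
t: 11.05
ee_pos: [0.6308, -0.0796, 0.226]
eef_rot: [2.382, 2.046, 0.002]
wrist_force: [0.5, -0.5, -2.4]
finger_gap: 0.034
gripper_force: 29.9
```

```bash
python3 -m jog '[[0.04,[0,0,0],0],[0.05,[0,0,0],0],[0.06,[0,0,0],0],[0.06,[0,0,0],0],[0.06,[0,0,0],0],[0.06,[0,0,-0.02],0],[0.08,[0,0,-0.06],0],[0.094,[0,0,-0.1],0],[0.094,[0,0,-0.14],0],[0.094,[0,0,-0.157],0],[0.094,[0,0,-0.157],0]]'; python3 obj.py .629 -.0805 .09 .045 .1; python3 -c "
from h import *
print(delta(.42,-.36,None,.2))"
```

```text
t: 12.15
ee_pos: [0.6309, -0.0797, 0.3846]
eef_rot: [2.379, 2.044, 0.005]
wrist_force: [0.1, -0.0, -0.1]
finger_gap: 0.0931
gripper_force: 0.0
obj 2308 zmax 0.0701 mean [ 0.6328 -0.0751  0.0618] (array([632.7, -77.9]), array([57.6, 34.8]), 81.1)
pad 2335 (array([628.8, -81.8]), array([ 99.5, 103.6]), 154.8)
[array([-309. , -165.7,    1.6])]
```

```bash
python3 -m jog '[[0.094,[-0.309,-0.166,0],0],[0.094,[-0.309,-0.166,0],0],[0.094,[-0.309,-0.166,0],0],[0.094,[-0.309,-0.166,0],0],[0.094,[-0.309,-0.166,0],0],[0.094,[-0.309,-0.166,0],0],[0.094,[-0.309,-0.166,0],0],[0.094,[-0.309,-0.166,0],0],[0.094,[-0.309,-0.166,0],0],[0.094,[-0.309,-0.166,0],0],[0.094,[-0.309,-0.166,0],0]]'; python3 obj.py .42 -.36 .085 .022 .06 pics/w3.png; python3 -c "
from h import *
print(pose()[0],arm.observe()['joint_pos'],delta(.42,-.36,32,.2))"
```

```text
t: 13.3
ee_pos: [0.4204, -0.3586, 0.3807]
eef_rot: [-2.38, -2.049, -0.0]
wrist_force: [0.1, -0.3, -1.1]
finger_gap: 0.0936
gripper_force: 0.0
obj 3079 zmax 0.0418 mean [ 0.4212 -0.3564  0.0321] (array([ 424.4, -355.3]), array([113.4,  34.3]), 28.6)
pad 2371 (array([ 433.8, -398. ]), array([94.8, 49. ]), 27.5)
[ 0.42043327 -0.35868655  0.38099517] [-9.11516758e-01  4.10239775e-02  1.82935529e+00  1.56163313e-04
  1.27235281e+00 -7.62479091e-01] [array([-1.5, -0.1,  1. ]), ('turn', np.float64(-40.5))]
```

View pics/w3.png

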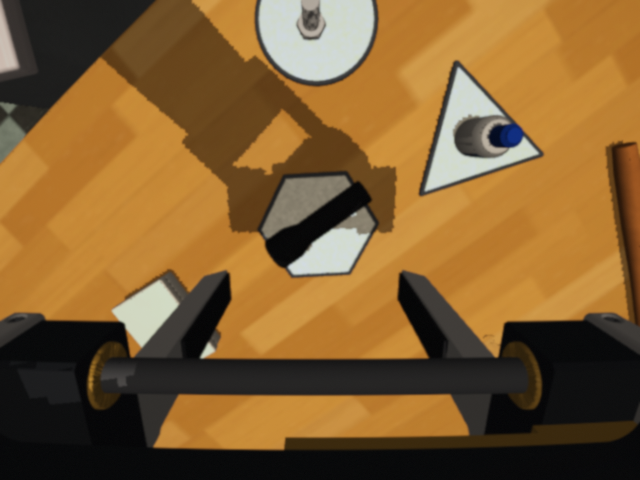

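The wrist view shows the torch lying across the hexagon from (285,245) to (365,195). The bottle is standing on the triangle and the bolt is on the round pad. I'll turn +53° and descend.

```bash
python3 -m jog '[[0.08,[0,0,0],53],[0.08,[0,0,0],53],[0.08,[0,0,0],53],[0.08,[0,0,0.03],53],[0.08,[0,0,0.05],53],[0.08,[0,0,0.07],53],[0.08,[0,0,0.07],53],[0.08,[0,0,0.07],53]]'; python3 obj.py .42 -.36 .085 .022 .06; python3 -c "
from h import *
print(delta(.424,-.356,118.6,.031))"
```

```text
t: 14.15
ee_pos: [0.4201, -0.3594, 0.3119]
eef_rot: [-3.044, -0.774, 0.0]
wrist_force: [-0.2, 0.5, 0.2]
finger_gap: 0.0801
gripper_force: 0.0
obj 4780 zmax 0.0423 mean [ 0.4237 -0.3572  0.0322] (array([ 424.1, -355.3]), array([114.7,  34.3]), 29.1)
pad 1823 (array([ 435.2, -387.8]), array([105.7,  33.5]), 31.4)
[array([  5. ,  -1.9, 101.7]), ('turn', np.float64(-0.1))]
```

```bash
python3 -m jog '[[0.07,[0.005,-0.002,0.05],0],[0.07,[0.005,-0.002,0.08],0],[0.07,[0.005,-0.002,0.101],0],[0.07,[0.005,-0.002,0.101],0],[0.01,[0.005,-0.002,0.101],0],[0.01,[0.005,-0.002,0.101],0],[0.01,[0.005,-0.002,0.101],0],[0.01,[0.005,-0.002,0.101],0],[0.01,[0.005,-0.002,0.101],0],[0.01,[0.005,-0.002,0.101],0]]' 40
```

```text
t: 15.2
ee_pos: [0.4234, -0.3563, 0.2115]
eef_rot: [3.044, 0.768, 0.002]
wrist_force: [1.1, -1.0, 3.2]
finger_gap: 0.0294
gripper_force: 39.9
```

```bash
python3 -m jog '[[0.01,[0,0,-0.03],0],[0.01,[0,0,-0.08],0],[0.01,[0,0,-0.13],0],[0.01,[0,0,-0.17],0],[0.01,[0,0,-0.17],0],[0.01,[0,0,-0.17],0]]'; python3 obj.py .42 -.365 .085 .02 .06 pics/w4.png; python3 -c "
from h import *
print(delta(.5565,.3605,15.7,.2))"
```

```text
t: 15.8
ee_pos: [0.4229, -0.3555, 0.3805]
eef_rot: [-3.046, -0.769, 0.0]
wrist_force: [-1.0, 0.6, -2.5]
finger_gap: 0.0295
gripper_force: 39.9
pad 1439 (array([ 437.8, -384.5]), array([108.3,  37.9]), 40.8)
[array([ 4.575e+02, -5.659e+02,  4.000e-01]), ('turn', np.float64(-77.4))]
```

View pics/w4.png

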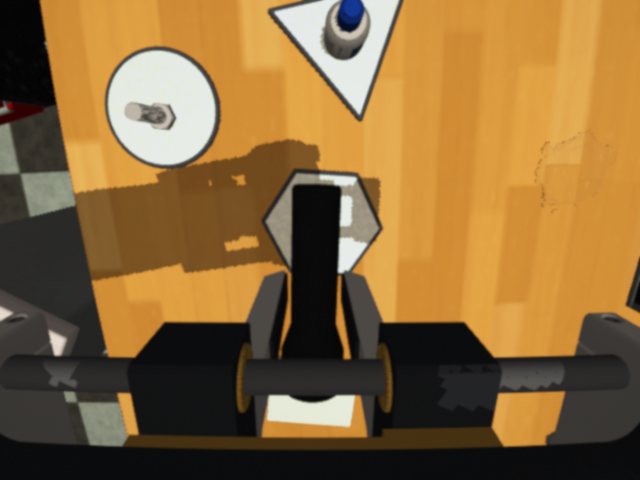

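The torch is held level, pointing down the middle of the picture. Next I'll carry it to the long pad.

```bash
python3 -m jog '[[0.01,[0.457,-0.566,0],-77],[0.01,[0.457,-0.566,0],-77],[0.01,[0.457,-0.566,0],-77],[0.01,[0.457,-0.566,0],-77],[0.01,[0.457,-0.566,0],-77],[0.01,[0.457,-0.566,0],-77],[0.01,[0.457,-0.566,0],-77],[0.01,[0.457,-0.566,0],-77],[0.01,[0.457,-0.566,0],-77],[0.01,[0.457,-0.566,0],-77],[0.01,[0.457,-0.566,0],-77],[0.01,[0.457,-0.566,0],-77]]';  python3 -c "
from h import *
print(delta(.5565,.3605,15.7,.2))"
```

```text
t: 17.05
ee_pos: [0.5326, 0.236, 0.377]
eef_rot: [-1.903, -2.495, 0.008]
wrist_force: [1.3, -0.3, -2.3]
finger_gap: 0.0294
gripper_force: 39.9
[array([113.7,  57.1,  -3.3]), ('turn', np.float64(-0.4))]
```

```bash
python3 -m jog '[[0.01,[0.05,0.025,0],0],[0.01,[0.1,0.05,0],0],[0.01,[0.1,0.05,0],0],[0.01,[0.1,0.05,0],0],[0.01,[0.1,0.05,0],0]]';  python3 -c "
from h import *
print(delta(.5565,.3605,15.7,.033))"; python3 obj.py .5565 .3605 .09 .5 .6
```

```text
t: 17.55
ee_pos: [0.5548, 0.3427, 0.3782]
eef_rot: [-1.905, -2.496, 0.006]
wrist_force: [-0.1, -0.8, -2.3]
finger_gap: 0.0293
gripper_force: 39.9
[array([ 17. ,   7.8, 165.2]), ('turn', np.float64(-0.4))]
pad 3106 (array([557.8, 360.8]), array([ 57. , 135.6]), 106.8)
```

```bash
python3 -m jog '[[0.01,[0.017,0.008,0.04],0],[0.01,[0.017,0.008,0.08],0],[0.01,[0.017,0.008,0.12],0],[0.01,[0.017,0.008,0.14],0],[0.01,[0.017,0.008,0.14],0],[0.01,[0.017,0.008,0.14],0]]';  python3 -c "
from h import *
print(delta(.5567,.3605,15.7,.0325))"
```

```text
t: 18.2
ee_pos: [0.5588, 0.3611, 0.2413]
eef_rot: [1.907, 2.496, 0.0]
wrist_force: [0.7, 0.3, -1.7]
finger_gap: 0.0295
gripper_force: 39.9
[array([ 0. , -2.2, 28.8]), ('turn', np.float64(-0.5))]
```

```bash
python3 -m jog '[[0.01,[0,-0.002,0.015],0],[0.01,[0,-0.002,0.023],0],[0.01,[0,-0.002,0.028],0],[0.01,[0,-0.002,0.028],0],[0.01,[0,-0.002,0.028],0],[0.06,[0,-0.002,0.028],0],[0.06,[0,-0.002,0.028],0],[0.06,[0,-0.002,0.028],0],[0.06,[0,-0.002,0],0],[0.08,[0,-0.002,-0.05],0],[0.08,[0,-0.002,-0.1],0],[0.08,[0,-0.002,-0.14],0]]'; python3 obj.py .5565 .3605 .09 .022 .06; python3 -c "
from h import *
print(delta(.442,-.171,None,.2))"
```

```text
t: 19.4
ee_pos: [0.5566, 0.3617, 0.3844]
eef_rot: [1.904, 2.497, 0.005]
wrist_force: [0.2, 1.5, -0.1]
finger_gap: 0.079
gripper_force: 0.0
obj 3049 zmax 0.0422 mean [0.5577 0.3615 0.0322] (array([556.2, 363.4]), array([ 34.5, 113.6]), 105.4)
pad 725 (array([557.3, 360.1]), array([ 59.3, 132.1]), 105.9)
[array([-484.2, -255.7,    7.6])]
```

```bash
python3 -m jog '[[0.08,[-0.484,-0.256,0],0],[0.08,[-0.484,-0.256,0],0],[0.08,[-0.484,-0.256,0],0],[0.08,[-0.484,-0.256,0],0],[0.08,[-0.484,-0.256,0],0],[0.08,[-0.484,-0.256,0],0],[0.08,[-0.484,-0.256,0],0],[0.08,[-0.484,-0.256,0],0],[0.08,[-0.484,-0.256,0],0],[0.08,[-0.484,-0.256,0],0],[0.08,[-0.484,-0.256,0],0],[0.08,[-0.484,-0.256,0],0]]'; python3 -c "
from h import *
print(delta(.442,-.171,None,.11))"
```

```text
t: 20.65
ee_pos: [0.4364, -0.177, 0.3812]
eef_rot: [1.913, 2.489, -0.001]
wrist_force: [-0.4, 0.7, -0.7]
finger_gap: 0.0802
gripper_force: 0.0
[array([ 4.9,  6.9, 91.2])]
```

```bash
python3 -m jog '[[0.08,[0,0,0.05],0],[0.08,[0,0,0.05],0],[0.08,[0,0,0.05],0]]'; python3 obj.py .442 -.171 .085 .045 .08; python3 -c "
from h import *
print(delta(.442,-.171,None,.046))"
```

```text
t: 20.95
ee_pos: [0.4374, -0.172, 0.3304]
eef_rot: [-1.903, -2.497, -0.0]
wrist_force: [0.4, 0.9, 0.7]
finger_gap: 0.0802
gripper_force: 0.0
obj 422 zmax 0.0678 mean [ 0.4437 -0.1717  0.0628] (array([ 444.5, -173.4]), array([14.3, 14.9]), 106.5)
pad 2442 (array([ 464. , -195.9]), array([91. , 48.2]), 40.6)
[array([  0.2,   4.1, 105.7])]
```

```bash
python3 -m jog '[[0.06,[-0.001,0.006,0.05],0],[0.06,[-0.001,0.006,0.085],0],[0.06,[-0.001,0.006,0.105],0],[0.06,[-0.001,0.006,0.105],0],[0.0,[-0.001,0.006,0.105],0],[0.0,[-0.001,0.006,0.105],0],[0.0,[-0.001,0.006,0.105],0],[0.0,[-0.001,0.006,0.105],0],[0.0,[-0.001,0.006,0.105],0],[0.0,[-0.001,0.006,0.105],0],[0.0,[-0.001,0.006,0.105],0]]' 30
```

```text
t: 22.1
ee_pos: [0.4436, -0.1723, 0.2259]
eef_rot: [1.905, 2.498, 0.0]
wrist_force: [-0.1, 0.1, 1.2]
finger_gap: 0.0151
gripper_force: 30.0
```

```bash
python3 -m jog '[[0.0,[0,0,-0.03],0],[0.0,[0,0,-0.07],0],[0.0,[0,0,-0.1],0],[0.0,[0,0,-0.1],0]]'; python3 -c "
from h import *
print(delta(.4215,-.365,None,.147))"
```

```text
t: 22.5
ee_pos: [0.4447, -0.173, 0.3302]
eef_rot: [1.9, 2.491, 0.001]
wrist_force: [0.6, -0.9, 0.2]
finger_gap: 0.0149
gripper_force: 30.0
[array([-177.8,  -74.2,    4. ])]
```

```bash
python3 -m jog '[[0.0,[-0.046,-0.019,0],0],[0.0,[-0.092,-0.038,0],0],[0.0,[-0.138,-0.057,0],0],[0.0,[-0.178,-0.074,0],0],[0.0,[-0.178,-0.074,0],0],[0.0,[-0.178,-0.074,0],0],[0.0,[-0.178,-0.074,0],0]]'; python3 obj.py .4215 -.365 .075 .09 .1 pics/w5.png; python3 -c "
from h import *
print(delta(.4215,-.365,None,.047))
im,d=arm.read_camera('top');cv2.imwrite('pics/t5.png',im[150:400,180:580]);p,R,t=ext('top')
hsv=cv2.cvtColor(im,cv2.COLOR_BGR2HSV);m=((hsv[...,1]<40)&(hsv[...,2]>90)).astype(np.uint8);w=0*m;cv2.circle(w,(457,297),28,1,-1);m&=w
W=onplane(p,R,t,cv2.convexHull(cv2.findNonZero(m)).reshape(-1,2),.006)[:,:2];print(rect(W),cv2.minEnclosingCircle(np.float32(W)))"
```

```text
t: 23.2
ee_pos: [0.4191, -0.3622, 0.3244]
eef_rot: [-1.903, -2.497, -0.001]
wrist_force: [0.1, -0.5, -0.1]
finger_gap: 0.015
gripper_force: 30.0
pad 1867 (array([ 432.3, -384. ]), array([104.8,  45. ]), 24.1)
[array([-4. ,  1.5, 97.7])]
(array([ 414.1, -379.1]), array([140.2, 149.9]), 125.1) ((0.4171995520591736, -0.36982569098472595), 0.08104534447193146)
```

View pics/w5.png

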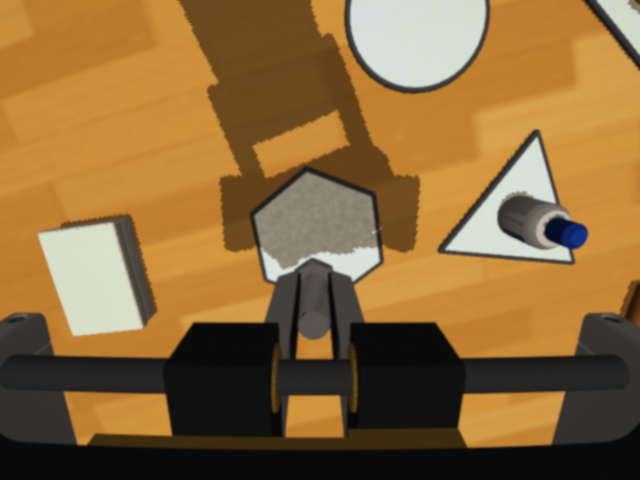

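The wrist view shows the hexagon's outer corners at (307,169), (377,193), (383,262), (265,279) and (252,214). I'll take the centre from opposite corners.

```bash
python3 -c "
from h import *
p,R,t=ext('wrist');W=onplane(p,R,t,[[377,193],[265,279],[383,262],[252,214]],.006);print(W.round(4),(W[0]+W[1])/2,(W[2]+W[3])/2)"
```

```text
[[ 0.4626 -0.311   0.006 ]
 [ 0.3871 -0.4148  0.006 ]
 [ 0.4876 -0.3697  0.006 ]
 [ 0.3619 -0.3581  0.006 ]] [ 0.42484564 -0.36287585  0.006     ] [ 0.42474081 -0.36389162  0.006     ]
```

```bash
python3 -m jog '[[0.0,[-0.004,0.004,0.04],0],[0.0,[-0.004,0.004,0.075],0],[0.0,[-0.004,0.004,0.09],0],[0.0,[-0.004,0.004,0.095],0],[0.0,[-0.004,0.004,0.098],0],[0.0,[-0.004,0.004,0.098],0],[0.0,[-0.004,0.004,0.098],0]]'
```

```text
t: 24.0
ee_pos: [0.4245, -0.3667, 0.2292]
eef_rot: [1.904, 2.496, -0.001]
wrist_force: [-0.1, -0.4, -0.8]
finger_gap: 0.0151
gripper_force: 30.0
```

```bash
python3 -m jog '[[0.0,[0.002,0,0.001],0],[0.0,[0.002,0,0.002],0],[0.0,[0.002,0,0.0025],0],[0.0,[0.002,0,0.0025],0]]'
```

```text
t: 24.4
ee_pos: [0.4237, -0.3644, 0.2259]
eef_rot: [1.905, 2.498, -0.0]
wrist_force: [-1.4, 2.0, 6.8]
finger_gap: 0.015
gripper_force: 30.0
```

Contact registers at about 7 N. Releasing and backing off.

```bash
python3 -m jog '[[0.03,[0,0,0],0],[0.05,[0,0,0],0],[0.06,[0,0,0],0],[0.06,[0,0,0],0],[0.06,[0,0,-0.03],0],[0.06,[0,0,-0.07],0],[0.06,[0,0,-0.12],0],[0.06,[0,0,-0.15],0],[0.06,[0,0,-0.15],0]]'; python3 obj.py .4235 -.364 .085 .045 .08 pics/w6.png; python3 -c "
from h import *
print(delta(.5895,-.2965,None,.2))"
```

```text
t: 25.3
ee_pos: [0.4244, -0.3653, 0.381]
eef_rot: [1.899, 2.49, -0.004]
wrist_force: [0.5, -1.1, 0.0]
finger_gap: 0.0599
gripper_force: 0.0
obj 286 zmax 0.0681 mean [ 0.4236 -0.3641  0.0632] (array([ 423.9, -365.2]), array([13.9, 14.7]), 105.6)
pad 2519 (array([ 434.8, -395.7]), array([107.1,  50.8]), 16.1)
[array([ 22.9, 177.4,  -2.1])]
```

View pics/w6.png

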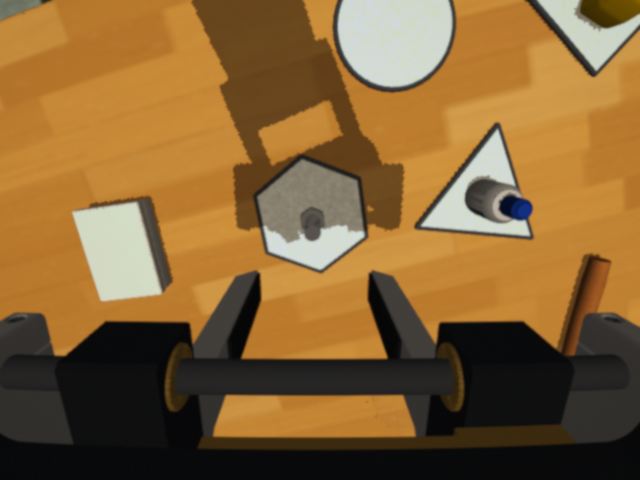

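The bolt stands upright at (312,217), in the middle of the hexagon. Next is the bottle at (490,203).

```bash
python3 -m jog '[[0.07,[0.006,0.046,0],0],[0.07,[0.012,0.092,0],0],[0.07,[0.018,0.138,0],0],[0.07,[0.023,0.177,0],0],[0.07,[0.023,0.177,0.02],0],[0.07,[0.023,0.177,0.04],0],[0.07,[0.023,0.177,0.04],0],[0.07,[0.023,0.177,0.04],0]]'; python3 obj.py .5895 -.297 .07 .075 .1; python3 -c "
from h import *
print(delta(.589,-.2975,None,.045))"
```

```text
t: 26.15
ee_pos: [0.5878, -0.2952, 0.3333]
eef_rot: [-1.904, -2.495, 0.0]
wrist_force: [-0.5, -0.8, 0.0]
finger_gap: 0.0702
gripper_force: 0.0
obj 567 zmax 0.0857 mean [ 0.5876 -0.2946  0.0823] (array([ 587.9, -295.8]), array([18.7, 18.6]), 61.8)
pad 1824 (array([ 594.4, -316.8]), array([119.3,  33.1]), 10.5)
[array([ -2.4,   0.6, 109.7])]
```

```bash
python3 -m jog '[[0.07,[-0.001,0,0.05],0],[0.07,[-0.001,0,0.09],0],[0.07,[-0.001,0,0.108],0],[0.07,[-0.001,0,0.108],0],[0.02,[-0.001,0,0.108],0],[0.02,[-0.001,0,0.108],0],[0.02,[-0.001,0,0.108],0],[0.02,[-0.001,0,0.108],0],[0.02,[-0.001,0,0.108],0],[0.02,[-0.001,0,0.108],0]]' 15; python3 -c "
from h import *
print(pose()[0])"
```

```text
t: 27.2
ee_pos: [0.5887, -0.2965, 0.2283]
eef_rot: [1.905, 2.497, -0.0]
wrist_force: [-0.8, 0.8, 5.0]
finger_gap: 0.0367
gripper_force: 15.0
[ 0.58872189 -0.2965403   0.2282786 ]
```

```bash
python3 -m jog '[[0.02,[0,0,-0.04],0],[0.02,[0,0,-0.08],0],[0.02,[0,0,-0.08],0]]'; python3 -c "
from h import *
print(delta(.4475,-.171,None,.125))"
```

```text
t: 27.5
ee_pos: [0.59, -0.2973, 0.3139]
eef_rot: [1.898, 2.489, 0.001]
wrist_force: [1.4, -0.6, -0.1]
finger_gap: 0.0367
gripper_force: 15.0
[array([ 161.2, -105.4,    6.7])]
```

```bash
python3 -m jog '[[0.02,[0.04,-0.026,0],0],[0.02,[0.08,-0.053,0],0],[0.02,[0.12,-0.079,0],0],[0.02,[0.161,-0.105,0],0],[0.02,[0.161,-0.105,0],0],[0.02,[0.161,-0.105,0],0],[0.02,[0.161,-0.105,0],0]]'; python3 obj.py .4475 -.171 .075 .5 .6 pics/w7.png;  python3 -c "
from h import *
print(delta(.4475,-.171,None,.049))"
```

```text
t: 28.2
ee_pos: [0.4454, -0.1695, 0.3076]
eef_rot: [1.905, 2.496, 0.0]
wrist_force: [0.3, 0.4, -0.6]
finger_gap: 0.0363
gripper_force: 15.0
pad 959 (array([ 460.9, -185.4]), array([107.1,  44.8]), 32.1)
[array([-1.4,  1.2, 78.7])]
```

View pics/w7.png

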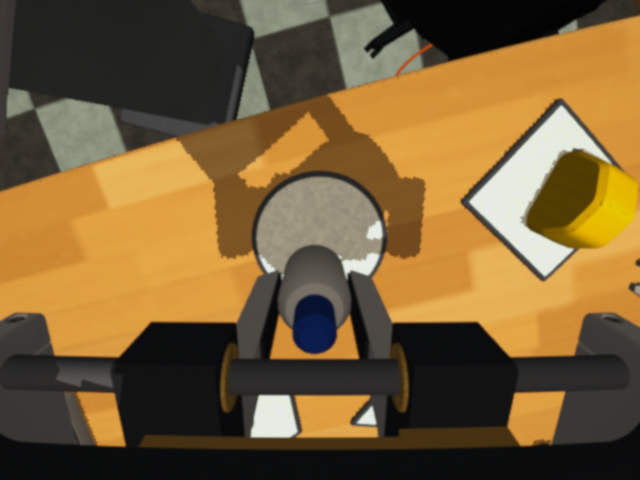

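The round pad's rim is visible from (252,235) over (319,171) to (386,235), with the bottle held upright in front of it.

```bash
python3 -c "
from h import *
from scipy.optimize import least_squares
p,R,t=ext('wrist');W=onplane(p,R,t,[[252,235],[386,235],[319,171],[264,201],[374,201]],.006)[:,:2]
r=least_squares(lambda c:np.hypot(*(W-c[:2]).T)-.055,[.45,-.17]).x;print(r,delta(*((r+[.4475,-.171])/2),None,.0485))"
```

```text
[ 0.44998001 -0.16663461] [array([ 0.3,  3. , 79.2])]
```

```bash
python3 -m jog '[[0.02,[0,0.003,0.03],0],[0.02,[0,0.003,0.06],0],[0.02,[0,0.003,0.07],0],[0.02,[0,0.003,0.075],0],[0.02,[0,0.003,0.078],0],[0.02,[0,0.003,0.078],0],[0.02,[0,0.003,0.078],0]]'
```

```text
t: 28.95
ee_pos: [0.448, -0.1683, 0.2302]
eef_rot: [1.904, 2.496, 0.0]
wrist_force: [0.5, -0.1, -0.3]
finger_gap: 0.0365
gripper_force: 15.0
```

```bash
python3 -m jog '[[0.02,[0,0,0.001],0],[0.02,[0,0,0.0015],0],[0.02,[0,0,0.0015],0],[0.04,[0,0,0.0015],0],[0.055,[0,0,0.0015],0],[0.07,[0,0,0.0015],0],[0.07,[0,0,0.0015],0],[0.07,[0,0,-0.03],0],[0.07,[0,0,-0.08],0],[0.07,[0,0,-0.13],0],[0.07,[0,0,-0.17],0],[0.07,[0,0,-0.17],0]]'; python3 obj.py .4487 -.1688 .075 .075 .1; python3 -c "
from h import *
im,d=arm.read_camera('top');cv2.imwrite('pics/t8.png',cv2.resize(im[150:400,180:580],None,fx=2,fy=2))
im,d=arm.read_camera('wrist');cv2.imwrite('pics/w8.png',im)"
```

```text
t: 30.15
ee_pos: [0.4487, -0.1687, 0.406]
eef_rot: [1.897, 2.488, 0.001]
wrist_force: [0.4, -0.2, 0.2]
finger_gap: 0.0697
gripper_force: 0.0
obj 346 zmax 0.0854 mean [ 0.4473 -0.1661  0.0823] (array([ 447.4, -167.2]), array([18.7, 18.4]), 64.3)
pad 2031 (array([ 459.3, -197.5]), array([101.9,  47.2]), 19.6)
```

View pics/t8.png

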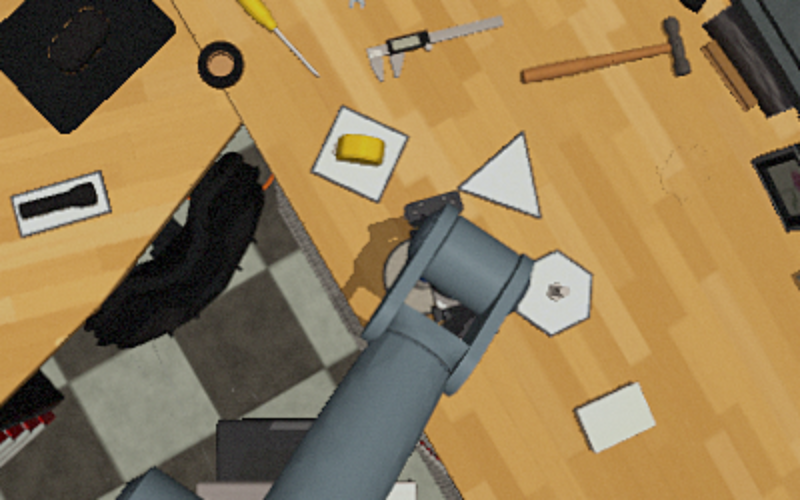

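View pics/w8.png

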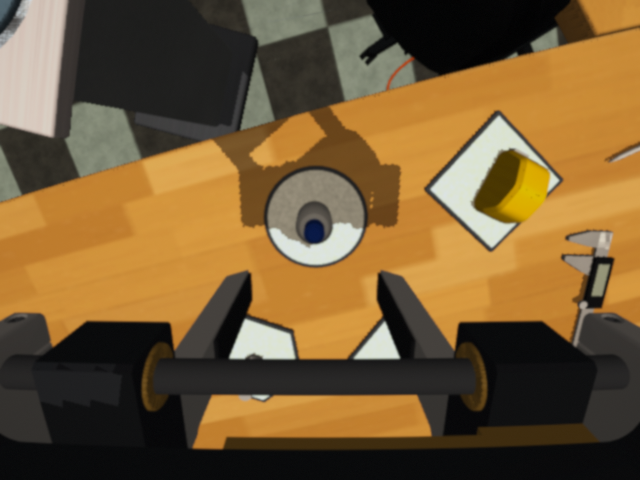

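The top view shows the torch on the long pad (60,200), the tape measure on the square (360,150), the bolt on the hexagon (557,290), the triangle empty and the roll undisturbed. The wrist view shows the bottle upright in the middle of the round pad (314,217). Handing in.

```bash
python3 -c "
from station import arm
print(arm.sign_off())"
```

```text
the job is handed in; nothing more can be done
None
```

I put all four things back on their own pads, left the three-sided pad empty and the tape roll untouched, and handed the job in at about 30 s; `sign_off` gave no verdict.

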